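# Draw the loose fruit-sample chest tight

### The job

Two identical insulated sample chests stand on the packing bench; one is properly latched, but the other's lid still stands proud of its rubber gasket. Turn the loose chest's T-handle clockwise, all the way to its stop, so that the lid is drawn tight, then let go of it. Leave the other chest latched as it is.

Things in the scene. Friction and masses are not known exactly. Their poses are not given: they have to be found in the camera images.
- handle_a (a point): Middle of the T-handle's crossbar on the LOOSE chest: steel bar 90 mm long, 16 wide, 18 high, on a 22 mm stem (the turning axis); 37 mm above the lid's top, clear space under both arms. Mid-width of the lid, 50 mm from its front edge (nearest the robot). x along the bar, y across, z up the axis (leans up to 3 degrees). By eye: this bar points front to back and its lid's front edge stands high.
- latch_a (a joint): Turn of the loose chest's T-handle, rad: 0 = bar straight front to back, fully loose; grows clockwise seen from above; 1.57 = bar parallel to the lid's front edge, at its stop, lid tight. Starts at 0.1 to 0.4. Friction and gasket together resist with about 0.2 N m; the handle stays where it is left.
- lid_a (a joint): How far the loose chest's lid is drawn down, rad about its rear hinge: 0 = proud (front edge 12 mm high over a black gasket), 0.05 = tight. Driven by the latch's cam in proportion to the turn; the handle sinks 9.5 mm over the whole turn. Chest: cream box 240 mm deep, 220 wide, 120 high, lid 30 thick, fixed to the bench.
- latch_b (a joint): The same turn for the other, identical chest, properly latched: starts at 1.5 to 1.57 (bar parallel to its front edge, lid down) and is to stay there. The two stand side by side, left and right of the robot's centre line; which is the loose one varies. A steel mug 100 mm high stands between them, a flat sizing ring lies in front.

How it is judged:
At the end, for the whole second after the job is handed in: The loose chest's T-handle is turned clockwise to within 0.21 rad (12 degrees) of its stop and stays there at rest, its lid is drawn down tight (at least 0.042 of 0.05 rad), and the other chest's handle is still within 0.21 rad of its stop (value of joint each of latch_a, latch_b above 1.36 rad and value of joint lid_a above 0.042 rad and velocity of joint latch_a below 0.05 rad/s); the robot touches nothing.
It fails at once if the latched chest's handle is turned loose (more than 0.27 rad from its stop) (value of joint latch_b below 1.3 rad).
It also fails if it takes over 32 s, if anything falls off the work surface, if the arm or the gripper's body presses on something with over 40 N, if the wrist force passes 120 N, or if a joint passes its speed limit or range.

### The arm

A 6-joint arm with a two-finger parallel gripper is mounted at the origin on the work surface. World frame = base frame: x ahead of the robot, y to its left, z up, the work surface at z = 0. Lengths are in m, angles in rad, forces in N, time in s.
With the tool pointing down it reaches from about 0.375 to 0.9 m from the base axis. Payload 3.1 kg.
Tool frame: the origin (TCP) lies midway between the tips of the shut fingers; the grasp point (between the pads) lies 19 mm behind it; z points along the fingers, y is the direction in which the jaws open and shut (so a half turn about z gives the same grasp; the last joint's range is limited). The gripper opens to 85 mm and grips with 20 to 120 N. Pads are 22 mm wide; open, the fingers measure 114 mm over their backs; the gripper's body (76 mm by 85 mm) begins 54 mm behind the grasp point. The pads swing forward as they close: fully open they stand 13 mm farther back than shut.
Start: joints at [-1.452, 0.527, 1.433, -0, 1.181, -0.178], TCP at [0.183, -0.597, 0.231] pointing down, gripper open.
Joint ranges: [-3.08, 3.08], [-0.75, 2.2], [0.22, 2.44], [-1.43, 4.57], [0, 2.65], [-2.85, 2.85]. Speed limits (rad/s): [2.79, 2.79, 3.14, 3.14, 3.14, 3.14].

### API

Orientations are given as a unit quaternion [x, y, z, w].
In Python, from station import manip gives the robot as it stands.
- The arm moves only by the tool servo_tool, never from a script. Its argument "motion" is a list of rows, each a list of 7 numbers: the shift along the tool's x, y, z in mm, then the turn, a rotation vector about the tool's x, y, z in rad, then the opening, from -1 (shut) to 1 (fully open), so that 0 is half open. In form: [[x, y, z, rx, ry, rz, hand], ...]. A call has 1 to 12 rows; each row shifts and turns the pose as measured when the row begins, along the tool's axes as they then stand; what a row does not reach is not made up. A row lasts 1/12 s, in which the tool goes at most 41.7 mm and 7.16 degrees, less where a joint would pass 70% of its speed; a pose out of reach is approached as far as the arm can. A call with a gripper value outside its range is refused whole. The fingers move at their own pace and stop on an object; "grip_force" is the grip in N (left out, the last holds). Time passes only in rows, so rows that do not move let the fingers close. It gives the time, the measured TCP pose, the force and the opening at its end, in the units of the state.
- manip.sense(): the state, without advancing time (a new reading comes with each control period).
- manip.snapshot(name): name is "side" or "top" or "wrist"; returns a dict with "frame" (480x640x3 uint8, red, green, blue), "mtx" (3x3 intrinsics, pixels), "world_from_camera" (4x4, takes a point from camera to world coordinates). Camera axes: x right, y up, looking along -z (the intrinsics and any distortion apply to the point x, -y, -z); pixel columns grow to the right and rows downward; lengths in m; the calibration is good to about 2 mm. The wrist camera is an equidistant fisheye: a pixel r from the principal point sees the ray r / f radians off the axis. A picture is of the moment at which its call begins. There is no depth.
- manip.sign_off(): hands the job in, once; it reports no verdict.
The state is a dict: "t": time; "q": joint angles; "qd": joint speeds; "tau": joint torques, N m; "tcp_pos": TCP position; "tool_rot": TCP orientation; "force": force on the tool from outside, world axes, zero at the start; "ft_torque": the same for the moment, N m; "finger_gap": opening from 0.0 (shut) to 1.0 (fully open).
Only numpy, scipy, OpenCV 4.12 (cv2) and the standard library are available. Lean on these libraries where they do the work, as an engineer would, in place of code of your own. Each camera call takes 0.05 s, during which the arm holds its last target.

## Working session

There is one attempt and no reset: what is moved stays moved. The work goes in short steps, Python scripts to look and compute and a tool call to move; the robot and the scene stay as the last step left them, time stands still between calls to the robot, and variables do not carry over. Pictures are saved under pics/ and viewed, and the job is handed in when it is done.

Besides the shell and the picture viewer there is one more tool, called after "Call:" as name(argument=value, ...) on one line, values as JSON. servo_tool: Moves the arm, as the interface text tells. Its arguments: {"type":"object","properties":{"motion":{"type":"array"},"grip_force":{"type":"number"}},"required":["motion"]}

```bash
mkdir -p pics; python3 - <<'E'
from station import manip
import cv2,numpy as np
s=manip.sense();print(s)
for n in("side","top"):
    d=manip.snapshot(n);cv2.imwrite(f"pics/{n}0.png",d["frame"][:,:,::-1]);np.savez(f"{n}0.npz",**d);print(n,d["mtx"],d["world_from_camera"])
E
```

```text
{'t': 0.0, 'q': array([-1.45147771e+00,  5.28467613e-01,  1.43391965e+00,  4.57170664e-05,
        1.18140639e+00, -1.78490315e-01]), 'qd': array([ 0.00127193, -0.00165129,  0.00052447,  0.00135009,  0.00095993,
        0.00085179]), 'tau': array([-1.09481059e-04, -4.42348802e+01, -1.78025043e+01, -4.19176467e-04,
        8.49606644e-03, -1.25329242e-05]), 'tcp_pos': array([ 0.18334984, -0.59674263,  0.23032722]), 'tool_rot': array([ 9.88934891e-01,  1.48346115e-01,  5.36829998e-05, -1.09939216e-03]), 'force': array([-0.3454046 ,  0.01309445,  0.10800963]), 'ft_torque': array([-0.01661024,  0.03475116,  0.00546418]), 'finger_gap': 0.9994455655989458}
side [[509.5985805    0.         315.25241474]
 [  0.         509.5985805  235.30150054]
 [  0.           0.           1.        ]] [[-0.90879949  0.32747728 -0.25853844  0.37704114]
 [-0.41704845 -0.69454624  0.58623896  0.61729999]
 [ 0.01241303  0.64059672  0.76777716  1.0050634 ]
 [ 0.          0.          0.          1.        ]]
top [[533.57643477   0.         315.98197043]
 [  0.         533.57643477 240.81184413]
 [  0.           0.           1.        ]] [[-0.02509644  0.9924738  -0.11985796  0.54270352]
 [-0.9995505  -0.02294514  0.01929546 -0.00977761]
 [ 0.01640008  0.12028833  0.99260352  1.0146703 ]
 [ 0.          0.          0.          1.        ]]
```

View pics/top0.png

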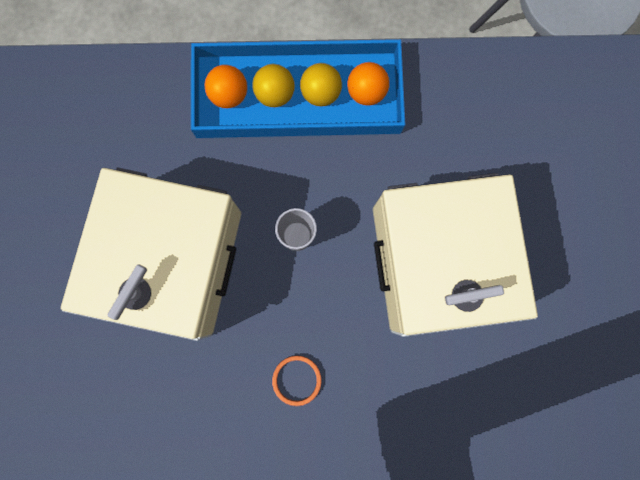

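View pics/side0.png

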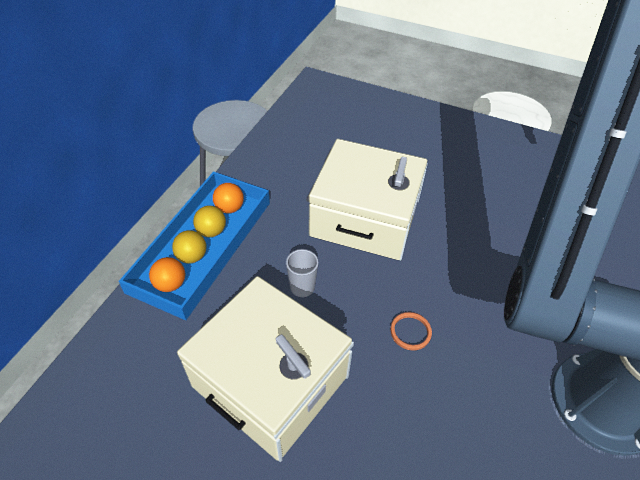

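The top view shows the loose chest on the left (+y): its bar runs from about (143,268) to (113,317). The latched bar is at about (474,296), the mug at (296,229) and the ring at (297,381). In the side view the loose bar is near (293,356). Next I'll triangulate.

```bash
cat > h.py <<'E'
import numpy as np,cv2
def ray(d,u,v):
    K=d["mtx"];T=d["world_from_camera"]
    r=np.array([(u-K[0,2])/K[0,0],-(v-K[1,2])/K[1,1],-1.]);r=T[:3,:3]@r
    return T[:3,3],r/np.linalg.norm(r)
def plane(d,u,v,z):
    o,r=ray(d,u,v);return o+r*(z-o[2])/r[2]
def tri(a,b):
    (o1,r1),(o2,r2)=a,b
    A=np.stack([r1,-r2],1);s=np.linalg.lstsq(A,o2-o1,rcond=None)[0]
    p,q=o1+s[0]*r1,o2+s[1]*r2;return (p+q)/2,np.linalg.norm(p-q)
E
python3 - <<'E'
from h import *
out=np.zeros((480,1280,3),np.uint8)
for i,(n,roi) in enumerate((("top",(95,255,160,330)),("side",(265,320,325,385)))):
    d=np.load(n+"0.npz");f=d["frame"];hsv=cv2.cvtColor(f,cv2.COLOR_RGB2HSV)
    x0,y0,x1,y1=roi
    sub=hsv[y0:y1,x0:x1]
    m=((sub[...,1]<60)&(sub[...,2]>105)).astype(np.uint8)
    m=cv2.morphologyEx(m,cv2.MORPH_OPEN,np.ones((3,3)))
    k,l,st,c=cv2.connectedComponentsWithStats(m)
    for j in range(1,k):
        if st[j,4]<40: continue
        cs,_=cv2.findContours((l==j).astype(np.uint8),0,2)
        r=cv2.minAreaRect(cs[0]);print(n,st[j],c[j]+[x0,y0],r,cv2.boxPoints(r)+[x0,y0])
    v=cv2.resize(f[y0:y1,x0:x1],None,fx=6,fy=6,interpolation=0)[:,:,::-1].copy()
    mm=cv2.resize(m,None,fx=6,fy=6,interpolation=0)
    cs,_=cv2.findContours(mm,0,2);cv2.drawContours(v,cs,-1,(0,0,255),1)
    cv2.imwrite(f"pics/crop_{n}.png",v)
E
```

```text
top [   0    0   65   75 3802] [125.01104682 289.57259337] ((32.0, 37.0), (74.0, 64.0), 90.0) [[ 95. 255.]
 [159. 255.]
 [159. 329.]
 [ 95. 329.]]
side [   0    0   60   65 3635] [294.77551582 350.89793673] ((29.5, 32.0), (64.0, 59.0), 90.0) [[265. 320.]
 [324. 320.]
 [324. 384.]
 [265. 384.]]
```

```bash
python3 - <<'E'
from h import *
R={}
for i,(n,roi) in enumerate((("top",(95,255,160,330)),("side",(265,320,325,385)))):
    d=np.load(n+"0.npz");f=d["frame"]
    x0,y0,x1,y1=roi
    sub=f[y0:y1,x0:x1].astype(int)
    rb=sub[...,0]-sub[...,2]
    m=((rb<8)&(sub.sum(2)>270)).astype(np.uint8)
    m=cv2.morphologyEx(m,cv2.MORPH_OPEN,np.ones((3,3)))
    k,l,st,c=cv2.connectedComponentsWithStats(m)
    for j in range(1,k):
        if st[j,4]<60: continue
        cs,_=cv2.findContours((l==j).astype(np.uint8),0,2)
        r=cv2.minAreaRect(cs[0]);print(n,st[j],c[j]+[x0,y0],r[1:],(cv2.boxPoints(r)+[x0,y0]).tolist())
    v=cv2.resize(f[y0:y1,x0:x1],None,fx=6,fy=6,interpolation=0)[:,:,::-1].copy()
    mm=cv2.resize(m,None,fx=6,fy=6,interpolation=0)
    cs,_=cv2.findContours(mm,0,2);cv2.drawContours(v,cs,-1,(0,0,255),1)
    R[n]=cv2.resize(v,(390,450))
cv2.imwrite("pics/crop.png",np.hstack([R["top"],R["side"]]))
E
```

```text
top [ 13  10  37  54 604] [125.79966887 291.44370861] ((11.87088680267334, 60.0048942565918), 30.73548698425293) [[104.58554363250732, 313.96977615356445], [135.25256729125977, 262.3934154510498], [145.4560203552246, 268.46033096313477], [114.78899765014648, 320.0366897583008]]
top [  0  63  48  12 331] [112.44108761 325.38670695] ((46.99999237060547, 10.999998092651367), -0.0) [[95.0, 329.0], [95.0, 318.0], [141.99999237060547, 318.0], [141.99999237060547, 329.0]]
side [ 11  15  35  43 587] [292.60306644 357.40715503] ((50.606266021728516, 16.43714714050293), 52.30575942993164) [[268.40491580963135, 342.64165687561035], [281.41138458251953, 332.5912036895752], [312.3544616699219, 372.6351852416992], [299.3479919433594, 382.6856384277344]]
```

View pics/crop.png

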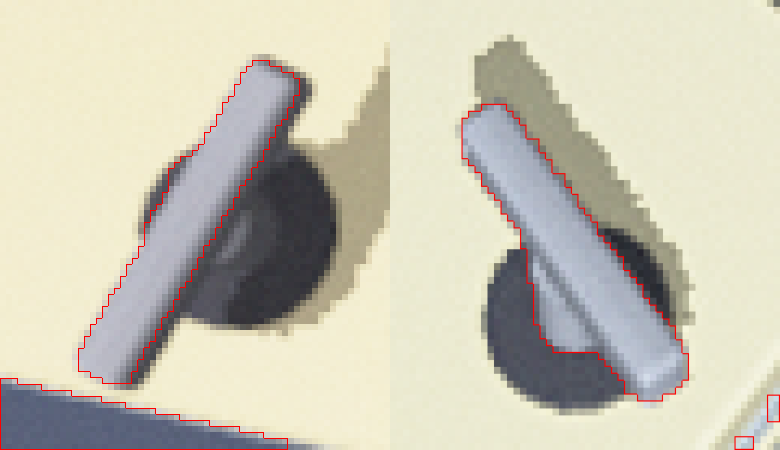

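```bash
python3 - <<'E'
from h import *
t=np.load("top0.npz");s=np.load("side0.npz")
a,e1=tri(ray(t,141,267),ray(s,279.5,338.5));b,e2=tri(ray(t,112.5,317),ray(s,305.5,375))
print(a,b,e1,e2,np.linalg.norm(a-b),(a+b)/2,np.arctan2(*(a-b)[1::-1]))
for z in(.165,.16,.15,.2):
  print(z,[plane(t,*p,z).round(4).tolist() for p in((101,169),(240,196),(63,310),(198,337))])
z=a[2]/2+b[2]/2
A,B=plane(t,141,267,z),plane(t,112.5,317,z);print(A,B,(A+B)/2,np.linalg.norm(A-B))
# latched
print([plane(t,*p,.15).round(4).tolist() for p in((384,192),(513,176),(402,334),(536,317))])
print([plane(t,*p,.205).round(4).tolist() for p in((447,300),(503,291))])
E
```

```text
[0.60741705 0.24258013 0.19647979] [0.53463066 0.28468476 0.19688687] 3.995990274894486e-05 0.0037775834998402167 0.08408819590071873 [0.57102386 0.26363244 0.19668333] -0.5244369341154409
0.165 [[0.7705, 0.319, 0.165], [0.7211, 0.0947, 0.165], [0.5453, 0.3729, 0.165], [0.498, 0.1621, 0.165]]
0.16 [[0.7718, 0.3209, 0.16], [0.7222, 0.0953, 0.16], [0.5453, 0.3752, 0.16], [0.4978, 0.1631, 0.16]]
0.15 [[0.7745, 0.3248, 0.15], [0.7243, 0.0966, 0.15], [0.5453, 0.3797, 0.15], [0.4973, 0.1651, 0.15]]
0.2 [[0.7611, 0.3054, 0.2], [0.7138, 0.0904, 0.2], [0.5452, 0.3571, 0.2], [0.4999, 0.155, 0.2]]
[0.60738164 0.24251132 0.19668333] [0.53281357 0.28420839 0.19668333] [0.57009761 0.26335986 0.19668333] 0.08543443644293121
[[0.7258, -0.1411, 0.15], [0.7483, -0.3578, 0.15], [0.4935, -0.1607, 0.15], [0.5149, -0.3789, 0.15]]
[[0.5456, -0.2217, 0.205], [0.5571, -0.3079, 0.205]]
```

The loose bar's top-face centre is about (0.570, 0.263, 0.197), bar yaw −0.52 and chest yaw about −0.23, so the latch is at about 0.29 rad. I'll lift first, then swing along the arc.

Call:
servo_tool(motion=[[0,0,-35,0,0,0,1],[0,0,-35,0,0,0,1],[15,0,-30,0,0,-0.02,1],[36,-1,0,0,0,-0.06,1],[36,-1,0,0,0,-0.06,1],[36,-1,0,0,0,-0.06,1],[36,-1,0,0,0,-0.06,1],[36,-1,0,0,0,-0.06,1],[36,-1,0,0,0,-0.06,1],[36,-1,0,0,0,-0.06,1],[36,-1,0,0,0,-0.06,1],[36,-1,0,0,0,-0.06,1]])

```text
t: 1.1
tcp_pos: [0.4679, -0.4116, 0.3287]
tool_rot: [0.907, 0.42, 0.001, -0.006]
force: [0.5, 0.6, -0.0]
finger_gap: 1.0
```

Call:
servo_tool(motion=[[36,-1,0,0,0,-0.06,1],[36,-1,0,0,0,-0.06,1],[36,-1,0,0,0,-0.06,1],[36,-1,0,0,0,-0.06,1],[36,-1,0,0,0,-0.06,1],[36,-1,0,0,0,-0.06,1],[36,-1,0,0,0,-0.06,1],[36,-1,0,0,0,-0.06,1],[36,-1,0,0,0,-0.06,1],[36,-1,0,0,0,-0.06,1],[36,-1,0,0,0,-0.06,1],[36,-1,0,0,0,-0.06,1]])

```text
t: 2.1
tcp_pos: [0.6107, 0.0088, 0.3254]
tool_rot: [0.688, 0.726, 0.002, -0.011]
force: [0.7, -0.4, 0.4]
finger_gap: 1.001
```

Call:
servo_tool(motion=[[36,-1,0,0,0,-0.06,1],[36,-1,0,0,0,-0.06,1],[36,-1,0,0,0,-0.06,1],[36,-1,0,0,0,-0.06,1],[36,-1,0,0,0,-0.06,1],[0,0,0,0,0,-0.12,1],[0,0,0,0,0,-0.12,1],[0,0,0,0,0,-0.12,1],[0,0,0,0,0,-0.12,1],[0,0,0,0,0,-0.1,1],[0,0,0,0,0,0,1]])

```text
t: 3.02
tcp_pos: [0.564, 0.2049, 0.3227]
tool_rot: [0.29, 0.957, 0.006, -0.016]
force: [0.3, 0.4, 0.2]
finger_gap: 1.001
```

```bash
cat > st.py <<'E'
from station import manip
from h import *
from scipy.spatial.transform import Rotation as R
def rep(tgt,yaw=None):
    s=manip.sense();M=R.from_quat(s["tool_rot"]).as_matrix()
    print(s["t"],s["tcp_pos"].round(4),"yaw",np.arctan2(M[1,0],M[0,0]).round(4),"q",s["q"].round(3),"F",s["force"].round(1),s["ft_torque"].round(2),s["finger_gap"])
    print("tool-frame delta mm",(M.T@(np.array(tgt)-s["tcp_pos"])*1e3).round(1))
    # rotation needed to make the tool exactly vertical
    z=M[:,2];print("tilt fix (tool)",(M.T@np.cross(z,[0,0,-1])).round(4))
    if yaw is not None: print("rz", -((yaw-np.arctan2(M[1,0],M[0,0])+np.pi)%(2*np.pi)-np.pi))
    return s
E
python3 - <<'E'
from st import *
rep([.570,.2634,.23],2.62)
d=manip.snapshot("wrist");cv2.imwrite("pics/w1.png",d["frame"][:,:,::-1]);np.savez("w1.npz",**d)
E
```

```text
3.0167 [0.564  0.2049 0.3227] yaw 2.5524 q [ 0.15   0.413  1.368  0.025  1.384 -0.836] F [0.3 0.4 0.2] [-0.03 -0.01 -0.01] 1.0010382400522733
tool-frame delta mm [24.4 51.8 93.7]
tilt fix (tool) [ 0.002  -0.0341 -0.    ]
rz -0.06759935245997362
```

View pics/w1.png

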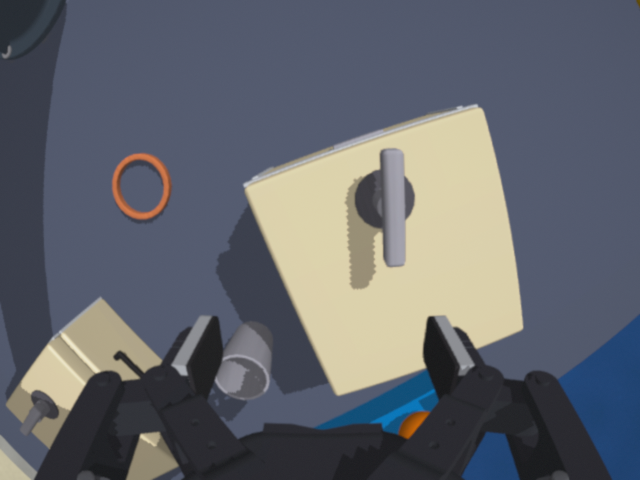

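The wrist view shows the loose bar from (392,150) to (397,265), almost parallel to the jaws' grip plane, and the front gap on the near side. I'll cross-check its position with fisheye rays.

```bash
python3 - <<'E'
from h import *
d=np.load("w1.npz");K=d["mtx"];T=d["world_from_camera"];print(K.round(1).tolist(),T[:3,3])
def fr(u,v):
    a,b=(u-K[0,2])/K[0,0],(v-K[1,2])/K[1,1];r=np.hypot(a,b)
    w=T[:3,:3]@np.array([np.sin(r)*a/r,-np.sin(r)*b/r,-np.cos(r)]);return T[:3,3],w
f=d["frame"][140:275,375:415].astype(int)
m=((f[...,0]-f[...,2]<15)&(f.sum(2)>330)).astype(np.uint8)
k,l,st,c=cv2.connectedComponentsWithStats(m);j=1+st[1:,4].argmax();print(st[j],c[j]+[375,140])
t=np.load("top0.npz")
for z in(.19,.195,.2):
    o,w=fr(392.5,150);A=o+w*(z-o[2])/w[2];o,w=fr(397,265);B=o+w*(z-o[2])/w[2]
    print(z,A,B,(A+B)/2,np.linalg.norm(A-B),np.arctan2(*(B-A)[1::-1]))
for p,q in(((392.5,150),(112.5,317)),((397,265),(141,267))): print(tri(fr(*p),ray(t,*q)))
s=np.load("side0.npz")
for p,q in(((392.5,150),(305.5,375)),((397,265),(279.5,338.5))): print(tri(fr(*p),ray(s,*q)))
E
```

```text
[[371.6, 0.0, 322.5], [0.0, 371.6, 246.3], [0.0, 0.0, 1.0]] [0.49929174 0.24814846 0.46810693]
[   6    8   26  119 2243] [394.63843067 206.09273295]
0.19 [0.53599805 0.2875895  0.19      ] [0.61601784 0.24335049 0.19      ] [0.57600794 0.26547    0.19      ] 0.09143444259593754 -0.505029386674765
0.195 [0.53533812 0.28688041 0.195     ] [0.61391925 0.24343675 0.195     ] [0.57462869 0.26515858 0.195     ] 0.08979057054715954 -0.5050293866747656
0.2 [0.53467818 0.28617131 0.2       ] [0.61182067 0.24352301 0.2       ] [0.57324943 0.26484716 0.2       ] 0.08814669849838151 -0.5050293866747656
(array([0.53409345, 0.2860847 , 0.19417991]), np.float64(0.0032066983146197504))
(array([0.60836355, 0.24201926, 0.20402137]), np.float64(0.004547532189827167))
(array([0.53530027, 0.28628043, 0.19980451]), np.float64(0.0011905181217124465))
(array([0.60820649, 0.24424569, 0.20243474]), np.float64(0.004961910996053012))
```

Call:
servo_tool(motion=[[12,25,25,0.002,-0.034,-0.08,1],[12,26,25,0,0,0,1],[0,0,20,0,0,0,1],[0,0,0,0,0,0,1]])

```text
t: 3.4
tcp_pos: [0.5723, 0.2616, 0.2524]
tool_rot: [0.259, 0.966, 0.001, 0.003]
force: [-0.0, -0.3, 0.0]
finger_gap: 0.999
```

```bash
python3 - <<'E'
from st import *
rep([.572,.2645,.175],2.63)
d=manip.snapshot("wrist");cv2.imwrite("pics/w2.png",d["frame"][:,:,::-1]);np.savez("w2.npz",**d)
E
```

```text
3.4 [0.5723 0.2616 0.2524] yaw 2.6169 q [ 0.252  0.509  1.403 -0.002  1.223 -0.793] F [-0.  -0.3  0. ] [-0.01  0.07  0.  ] 0.9988208538727319
tool-frame delta mm [ 2.2  2.  77.4]
tilt fix (tool) [ 0.0038  0.0059 -0.    ]
rz -0.013076082733680217
```

View pics/w2.png

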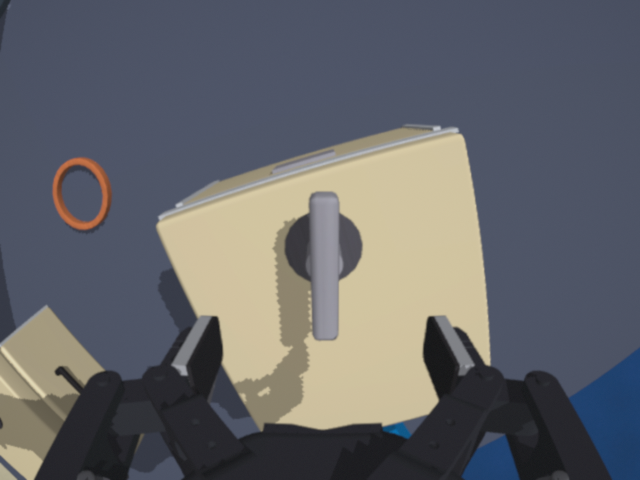

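The bar sits at column 325, midway between the jaws at about 215 and 432, and runs along the jaw plane, so I'll descend and close.

Call:
servo_tool(motion=[[2,1,30,0,0,-0.01,1],[0,0,30,0,0,0,1],[0,0,16,0,0,0,1],[0,0,0,0,0,0,1]], grip_force=50)

```text
t: 3.78
tcp_pos: [0.5785, 0.2637, 0.1831]
tool_rot: [0.258, 0.966, 0.005, 0.01]
force: [0.4, 0.2, -0.8]
finger_gap: 0.997
```

```bash
python3 - <<'E'
from st import *
rep([.572,.2645,.175],2.63)
a=manip.snapshot("side")["frame"][:,:,::-1];b=manip.snapshot("wrist")["frame"][:,:,::-1]
cv2.imwrite("pics/c3.png",np.hstack([cv2.resize(a[280:440,200:400],(400,320)),cv2.resize(b,(400,320))]))
E
```

```text
3.7833 [0.5785 0.2637 0.1831] yaw 2.6189 q [ 2.530e-01  5.880e-01  1.469e+00 -1.000e-03  1.062e+00 -7.950e-01] F [ 0.4  0.2 -0.8] [-0.03  0.05  0.03] 0.9973284111955961
tool-frame delta mm [ 6.1 -2.6  7.9]
tilt fix (tool) [0.0153 0.0173 0.    ]
rz -0.011110501390652061
```

View pics/c3.png

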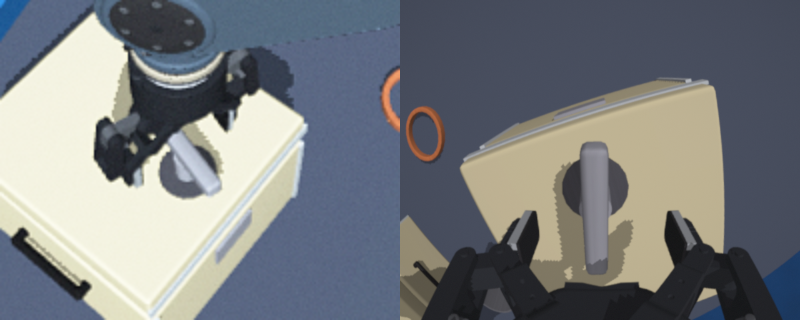

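The bar is slightly left of the jaw middle, which agrees with the computed −2.6 mm. I'll correct that, then close.

Call:
servo_tool(motion=[[6,-2.5,8,0.015,0.017,-0.01,1],[0,0,0,0,0,0,1],[0,0,0,0,0,0,0],[0,0,0,0,0,0,-1],[0,0,0,0,0,0,-1],[0,0,0,0,0,0,-1],[0,0,0,0,0,0,-1],[0,0,0,0,0,0,-1],[0,0,0,0,0,0,-1],[0,0,0,0,0,0,-1]], grip_force=50)

```text
t: 4.72
tcp_pos: [0.576, 0.2608, 0.1869]
tool_rot: [0.253, 0.967, -0.001, 0.006]
force: [0.8, 0.8, -0.2]
finger_gap: 0.214
```

```bash
python3 - <<'E'
from st import *
rep([.572,.2645,.175],2.63)
E
```

```text
4.7167 [0.576  0.2608 0.1869] yaw 2.6303 q [ 0.253  0.584  1.463 -0.01   1.084 -0.802] F [ 0.8  0.8 -0.2] [-0.07  0.04  0.05] 0.21380514921099242
tool-frame delta mm [ 5.5  1.3 11.9]
tilt fix (tool) [ 0.0009  0.0131 -0.    ]
rz 0.00029729929544863865
```

The bar is held (gap 18 mm), but the tool drifted up about 10 mm. I'll ease open, lower and re-close.

Call:
servo_tool(motion=[[0,0,0,0,0,0,0],[0,0,0,0,0,0,0],[0,0,0,0,0,0,0],[5,1,14,0,0.013,0,0],[0,0,0,0,0,0,0],[0,0,0,0,0,0,0]])

```text
t: 5.22
tcp_pos: [0.5727, 0.2656, 0.1717]
tool_rot: [0.253, 0.968, 0.002, 0.0]
force: [0.4, -1.4, 0.2]
finger_gap: 0.498
```

```bash
python3 - <<'E'
from st import *
rep([.572,.2645,.175],2.63)
E
```

```text
5.2167 [0.5727 0.2656 0.1717] yaw 2.6303 q [ 0.256  0.604  1.474  0.003  1.062 -0.805] F [ 0.4 -1.4  0.2] [-0.04  0.03  0.03] 0.49783568272125006
tool-frame delta mm [ 0.  -1.3 -3.3]
tilt fix (tool) [ 0.0034 -0.0005  0.    ]
rz 0.0003354754776205837
```

Call:
servo_tool(motion=[[0,-1,0,0,0,0,-0.5],[0,0,0,0,0,0,-1],[0,0,0,0,0,0,-1],[0,0,0,0,0,0,-1],[0,0,0,0,0,0,-1]], grip_force=60)

```text
t: 5.63
tcp_pos: [0.5709, 0.2636, 0.1711]
tool_rot: [0.252, 0.968, -0.0, -0.001]
force: [-1.1, 0.5, -1.1]
finger_gap: 0.231
```

```bash
python3 - <<'E'
from st import *
rep([.572,.2645,.175],2.63)
E
```

```text
5.6333 [0.5709 0.2636 0.1711] yaw 2.6317 q [ 2.550e-01  6.030e-01  1.478e+00  1.000e-03  1.063e+00 -8.060e-01] F [-1.1  0.5 -1.1] [-0.16  0.14  0.06] 0.2310592528062043
tool-frame delta mm [-0.5  1.3 -3.9]
tilt fix (tool) [-0.0012 -0.002   0.    ]
rz 0.0016827681208071432
```

Gripped, and low forces. Now I'll turn clockwise (+rz) in small steps, following the sink.

Call:
servo_tool(motion=[[0,0,0.5,0,0,0.08,-1],[0,0,0.5,0,0,0.08,-1],[0,0,0.5,0,0,0.08,-1],[0,0,0.5,0,0,0.08,-1],[0,0,0.5,0,0,0.08,-1]])

```text
t: 6.05
tcp_pos: [0.5703, 0.2638, 0.1687]
tool_rot: [0.445, 0.895, -0.001, -0.001]
force: [-0.0, -0.5, 1.0]
finger_gap: 0.236
```

```bash
python3 - <<'E'
from st import *
rep([.571,.2636,.169],2.63)
E
```

```text
6.05 [0.5703 0.2638 0.1687] yaw 2.2191 q [ 2.56e-01  6.06e-01  1.48e+00 -1.00e-03  1.06e+00 -3.92e-01] F [-0.  -0.5  1. ] [-0.22  0.19  0.21] 0.2360458764056545
tool-frame delta mm [-0.6  0.5 -0.3]
tilt fix (tool) [-0.0036 -0.0009  0.    ]
rz -0.4109413115683047
```

Call:
servo_tool(motion=[[0,0,0.6,0,0,0.08,-1],[0,0,0.6,0,0,0.08,-1],[0,0,0.6,0,0,0.08,-1],[0,0,0.6,0,0,0.08,-1],[0,0,0.6,0,0,0.08,-1],[0,0,0.6,0,0,0.08,-1],[0,0,0.6,0,0,0.08,-1],[0,0,0.6,0,0,0.08,-1],[0,0,0.6,0,0,0.08,-1]])

```text
t: 6.8
tcp_pos: [0.5693, 0.2641, 0.1642]
tool_rot: [0.741, 0.671, -0.003, 0.001]
force: [0.1, -0.1, 0.2]
finger_gap: 0.237
```

```bash
python3 - <<'E'
from st import *
rep([.571,.2636,.164],1.34)
E
```

```text
6.8 [0.5693 0.2641 0.1642] yaw 1.4722 q [ 0.259  0.611  1.484 -0.005  1.051  0.359] F [ 0.1 -0.1  0.2] [-0.27  0.03  0.2 ] 0.23686986061664866
tool-frame delta mm [-0.3  1.8  0.2]
tilt fix (tool) [-0.003   0.0054 -0.    ]
rz 0.13218187154523253
```

Call:
servo_tool(motion=[[0,0,0.4,0,0,0.05,-1],[0,0,0.4,0,0,0.05,-1],[0,0,0.2,0,0,0.04,-1],[0,0,0,0,0,0.04,-1]])

```text
t: 7.13
tcp_pos: [0.5693, 0.2648, 0.1634]
tool_rot: [0.8, 0.6, -0.002, 0.002]
force: [-1.0, 1.6, -0.8]
finger_gap: 0.234
```

```bash
python3 - <<'E'
from st import *
rep([.571,.2636,.164],1.34)
d=manip.snapshot("top");cv2.imwrite("pics/t4.png",cv2.resize(d["frame"][150:350,40:260,::-1],(660,600)))
E
```

```text
7.1333 [0.5693 0.2648 0.1634] yaw 1.2864 q [ 0.26   0.612  1.485 -0.006  1.048  0.547] F [-1.   1.6 -0.8] [-0.15 -0.03 -0.09] 0.2338726698247874
tool-frame delta mm [-0.7  2.  -0.6]
tilt fix (tool) [-0.0001  0.0058 -0.    ]
rz -0.05358757165308203
```

View pics/t4.png

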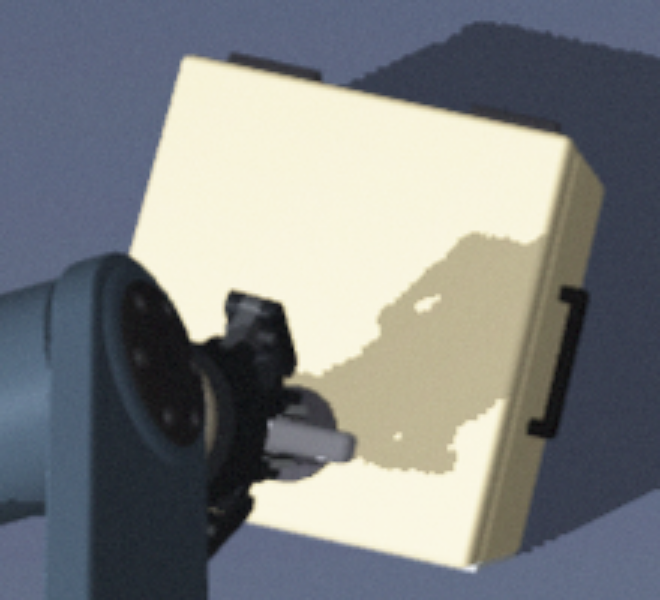

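The bar now looks about parallel to the front edge. I'll turn a bit more to feel for the stop.

Call:
servo_tool(motion=[[0,0,0.2,0,0,0.04,-1],[0,0,0,0,0,0.04,-1],[0,0,0,0,0,0.03,-1]])

```text
t: 7.43
tcp_pos: [0.5691, 0.2641, 0.1634]
tool_rot: [0.832, 0.555, -0.003, 0.003]
force: [-0.6, 1.5, -1.5]
finger_gap: 0.235
```

```bash
python3 - <<'E'
from st import *
rep([.571,.2636,.164],1.34)
E
```

```text
7.4333 [0.5691 0.2641 0.1634] yaw 1.1755 q [ 0.26   0.612  1.485 -0.009  1.048  0.66 ] F [-0.6  1.5 -1.5] [ 0.16 -0.05  0.43] 0.23466588396837476
tool-frame delta mm [ 0.3  2.  -0.6]
tilt fix (tool) [0.0013 0.0084 0.    ]
rz -0.16446125927181443
```

The opposing torque rose to 0.43 N m, about twice the running value, and z stopped sinking, so this is the stop. I'll release, rise and check.

Call:
servo_tool(motion=[[0,0,0,0,0,0,0],[0,0,0,0,0,0,1],[0,0,0,0,0,0,1],[0,0,0,0,0,0,1],[0,0,0,0,0,0,1],[0,0,-30,0,0,0,1],[0,0,-40,0,0,0,1],[0,0,-40,0,0,0,1],[0,0,0,0,0,0,1]])

```text
t: 8.18
tcp_pos: [0.5682, 0.2644, 0.274]
tool_rot: [0.831, 0.556, -0.007, 0.001]
force: [1.2, -0.1, 0.2]
finger_gap: 0.999
```

```bash
python3 - <<'E'
from st import *
rep([.571,.2636,.164],1.34)
d=manip.snapshot("wrist");cv2.imwrite("pics/w5.png",d["frame"][:,:,::-1]);np.savez("w5.npz",**d)
d=manip.snapshot("side");cv2.imwrite("pics/s5.png",d["frame"][:,:,::-1]);np.savez("s5.npz",**d)
E
```

```text
8.1833 [0.5682 0.2644 0.274 ] yaw 1.1792 q [ 0.261  0.493  1.368 -0.007  1.293  0.654] F [ 1.2 -0.1  0.2] [ 0.01 -0.09 -0.04] 0.9986504847116181
tool-frame delta mm [  1.8   3.5 110. ]
tilt fix (tool) [-0.0056  0.0129  0.    ]
rz -0.16080004153660354
```

View pics/w5.png

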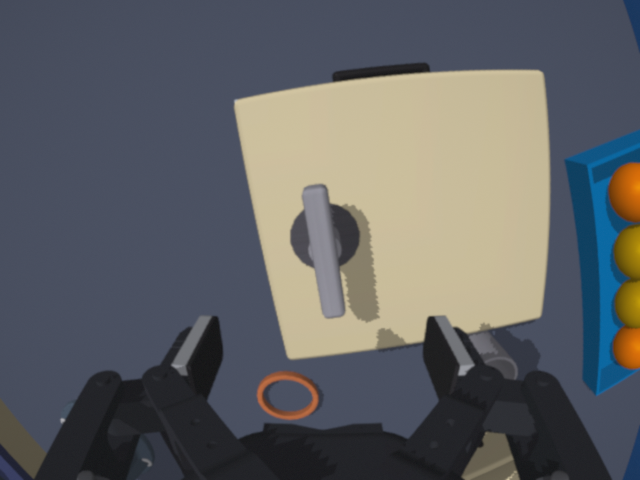

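View pics/s5.png

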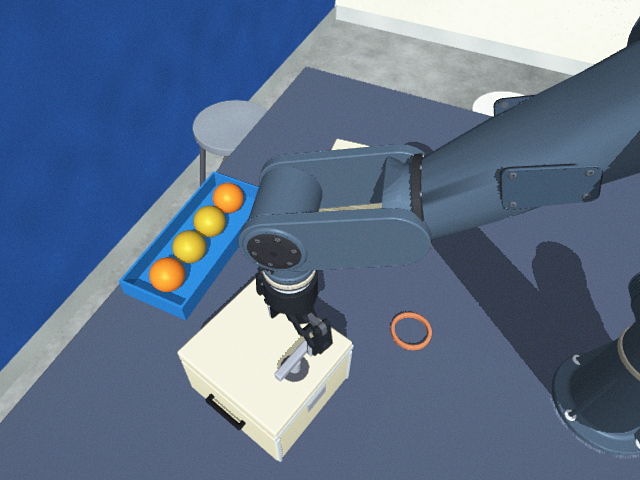

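The wrist view shows the bar from (315,187) to (334,315) and the lid's front edge from (237,100) to (290,357). They look close to parallel, and the gap has closed. I'll measure the angle.

```bash
python3 - <<'E'
from h import *
d=np.load("w5.npz");K=d["mtx"];T=d["world_from_camera"]
def fp(u,v,z):
    a,b=(u-K[0,2])/K[0,0],(v-K[1,2])/K[1,1];r=np.hypot(a,b)
    w=T[:3,:3]@np.array([np.sin(r)*a/r,-np.sin(r)*b/r,-np.cos(r)]);o=T[:3,3];return o+w*(z-o[2])/w[2]
ang=lambda p,q,z:(np.arctan2(*(fp(*q,z)-fp(*p,z))[1::-1]),np.linalg.norm(fp(*q,z)-fp(*p,z)))
print("bar",ang((315.5,187),(333.5,315),.189));print("front",ang((237,100),(290,357),.15))
print("back",ang((544,72),(543,317),.15));print("side",ang((290,357),(543,317),.15),ang((237,100),(544,72),.15))
E
```

```text
bar (np.float64(-1.8282498894671888), np.float64(0.09062500742472658))
front (np.float64(-1.8118373512807706), np.float64(0.21571294244005176))
back (np.float64(-1.800654607142179), np.float64(0.21806480536536388))
side (np.float64(-0.25260687299494083), np.float64(0.23895828796284269)) (np.float64(-0.2428400025132631), np.float64(0.2365041761557298))
```

The bar is parallel to the front edge within about 0.02 rad. I'll back off a bit more and check the other chest before handing in.

Call:
servo_tool(motion=[[0,0,-30,0,0,0,1],[0,0,-30,0,0,0,1],[0,0,0,0,0,0,1],[0,0,0,0,0,0,1],[0,0,0,0,0,0,1],[0,0,0,0,0,0,1]])

```text
t: 8.78
tcp_pos: [0.5606, 0.2624, 0.3191]
tool_rot: [0.831, 0.556, -0.022, -0.004]
force: [-0.0, 0.2, 0.9]
finger_gap: 0.999
```

```bash
python3 - <<'E'
from st import *
rep([.571,.2636,.164])
cv2.imwrite("pics/t6.png",manip.snapshot("top")["frame"][:,:,::-1])
E
```

```text
8.7833 [0.5606 0.2624 0.3191] yaw 1.1801 q [ 0.261  0.457  1.305 -0.007  1.424  0.653] F [-0.   0.2  0.9] [ 0.03 -0.   -0.02] 0.9987735991966249
tool-frame delta mm [ 10.1  14.  154.5]
tilt fix (tool) [-0.0309  0.0322  0.    ]
```

View pics/t6.png

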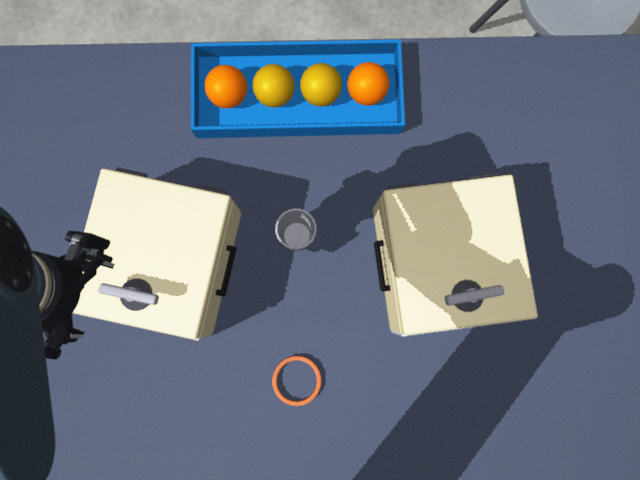

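The top view shows the turned bar from (100,288) to (157,299), parallel to its front edge. The other chest's bar is unmoved, from (447,300) to (503,291), and the arm is clear of everything.

```bash
python3 -c "
from station import manip
print(manip.sign_off())"
```

```text
the job is handed in; nothing more can be done
None
```

I turned the left (loose) chest's T-handle clockwise from about 0.29 rad to its stop, let go of it, raised the arm clear and handed the job in at about 8.8 s.

**Last checks:**
- **Handle:** the bar lies parallel to the lid's front edge within about 0.02 rad. At the end of the turn the resisting torque rose to 0.43 N m, about twice the running value.
- **Lid:** the front gap looks closed and the handle sank about 8 mm while turning. I judged this by eye and from the sink, and did not measure the lid angle.
- **Other chest:** its bar is in the same place in the top view as at the start.
- **Contact:** the gripper is open, about 150 mm above where it gripped, with wrist forces under about 1 N.

**Mended or disagreeing:**
- The first grip ended about 12 mm too high, so I opened, lowered the tool and gripped again.
- The tool ended about 0.16 rad past the yaw I predicted. I put this down to slip or give in the grip against the stop.
- My height measurements for the bar's top disagreed by up to about 10 mm (0.194–0.204 m), which the grip tolerated.

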